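Load the weld fixture and present its electrode arm

ROBOT

A 6-joint arm with a two-finger parallel gripper is mounted at the origin on the work surface. World frame = base frame: x ahead of the robot, y to its left, z up, the work surface at z = 0. Lengths are in mm, angles in rad, forces in N, time in s.
With the tool pointing down it reaches from about 375 to 975 mm from the base axis. Payload 3.8 kg.
Tool frame: the origin (TCP) lies midway between the tips of the shut fingers; the grasp point (between the pads) lies 19 mm behind it; z points along the fingers, y is the line along which they close (so a half turn about z gives the same grasp; the last joint's range is limited). The gripper opens to 88 mm and grips with 3 to 60 N. Pads are 18 mm wide; open, the fingers measure 123 mm over their backs; the gripper's body (75 mm by 187 mm) begins 45 mm behind the grasp point.
Start: joints at [1.29, 0.264, 1.604, -0, 1.274, -0.037], TCP at [162.937, 655.034, 203.906] pointing down, gripper open.
Joint ranges: [-2.63, 2.63], [-0.94, 2.18], [0.31, 2.57], [-1.31, 4.45], [0, 2.66], [-2.55, 2.55]. Speed limits (rad/s): [2.57, 2.57, 3.14, 3.14, 3.14, 3.14].

INTERFACE

Orientations are given as a unit quaternion [x, y, z, w].
In Python, from workcell import r, optics, ticket gives the robot as it stands.
- The arm moves only by the tool nudge_tcp, called as name([rows], argument=value, ...), one row to a line, values as JSON. Schema: {"type":"object","properties":{"rows":{"type":"array","items":{"type":"array","items":{"type":"number"},"minItems":7,"maxItems":7},"minItems":1,"maxItems":5},"grip_n":{"type":"number"},"only":{"type":"string"},"quiet":{"type":"boolean"},"lines":{"type":"string"}},"required":["rows"],"additionalProperties":false}. rows is a list of rows, 1 to 5 of them, each of 7 numbers: the finger opening in mm, then dx, dy, dz in parts of the range, where 1.0 means 0.3 m, then a rotation vector rx, ry, rz in normalised numbers (1 is pi/2 rad); each row shifts and turns the commanded pose from where the row before left it, along the tool's axes as they then stand; what a row does not reach is not made up. A row lasts 1/8 s, in which the tool goes at most 62.5 mm and 0.188 rad, less where a joint would pass 70% of its speed; a pose out of reach is approached as far as the arm can. The fingers move at their own pace and stop on an object; grip_n is the grip in N (left out, the last holds). Time passes only in rows, so rows that do not move let the fingers close. The tool returns the time, the measured TCP pose, the force, the opening and the grip force at its end. only (a regular expression) keeps the lines of the reply that match it, lines (a string "A,B") keeps lines A to B, and quiet returns only ok. No shift or turn number may pass 1 either way. Input that does not fit is refused with a message, and nothing moves.
- r.observe(): the state, without advancing time (a new reading comes with each control period).
- optics.get_image(name): name is "scene" or "side" or "wrist"; returns the picture (420x560x3 uint8, red, green, blue); there is no depth.
- optics.camera_model(name): a dict with "camera_matrix" (3x3 intrinsics, pixels), "R" (3x3) and "t" (3): a world point X has camera coordinates R X + t. Camera axes: x right, y down, z forward; pixel columns grow to the right and rows downward; lengths in mm; the calibration is good to about 2 mm. A picture is of the moment at which its call begins: read the wrist's pose just before it. camera_model takes no time and is no camera call; for the wrist camera it gives the pose at the moment of the call.
- ticket.job_done(): hands the job in; it is judged then, once.
The state is a dict: "t": time; "qpos": joint angles; "dq": joint speeds; "effort": joint torques, N m; "position": TCP position; "ee_rot": TCP orientation; "ft_force": force on the tool from outside, world axes, zero at the start; "wrist_torque": the same for the moment, N m; "finger_gap": finger opening in mm; "grasp_force": force on a finger pad.
Only numpy, scipy, OpenCV 4.12 (cv2) and the standard library are available. Lean on these libraries where they do the work, as an engineer would, in place of code of your own. Each camera call takes 0.05 s, during which the arm holds its last target. There are 200 camera calls.

TASK

Get the weld fixture ready: swing the tipping pot over by its handle until all four copper slugs have dropped into the tray below, then swing the pot back fully upright. Then pick up the loose electrode arm at its balance point and hold it still and level about 6 cm above the fixture's two saddles, its heavy square head over the channelled saddle and its round tail over the round one, ready for a colleague to bolt on; finish while still holding it there. Leave the other things on the bench alone.

Things in the scene. Friction and masses are not known exactly. Their poses are not given: they have to be found in the camera images.
- fixture: Fixed weld fixture on a dark steel plate 270 x 290 x 12 mm. Origin on the table; z up, x from round saddle to channelled saddle, y towards the pot's handle (plate: x +-135, y -160 to 130). In mm: tray centre (0, 20); pot pivot (0, 60, 120) between two dark uprights (x +-62 to 74, y 42 to 78, 130 high); channelled saddle (100, -115); round saddle (-100, -115). Yaw within 15 degrees of world.
- pot (a joint): Tilt (rad) of the round aluminium pot about its pivot, along fixture x. 0: upright, on its stop; grows to 2.3 (stop) as the handle swings up and over and the mouth turns down to fixture -y, over the tray. Mouth 82 mm wide, 22 mm above the pivot; floor 63 mm below it. Light friction, no spring; the handle's weight keeps it at 0. Slugs slide out by about 2.2.
- pot_pivot (a point): Point on the pot's pivot axis, at its middle, 120 mm above the table. Fixed to the fixture.
- pot_handle (a point): Middle of the pot's handle: a round steel bar 10 mm thick, 84 mm long along fixture x, 110 mm from the pivot axis. At tilt 0 it is level with the pivot (120 mm up), on its +y side, 64 mm clear of the pot; at 1.57 it stands above the pivot, 230 mm up. Can be pinched from above, fingers closing along fixture y; turns between the fingers as it swings. Side rods at x +-47 join it to the pot.
- tray (a point): Centre of the aluminium tray's inner floor, 16 mm above the table; axes as the fixture. Inside 112 mm (x) by 142 mm (y), walls 30 mm above the floor, 50 mm at the -y end.
- slug1: Copper slug, a block 14 x 14 x 12 mm, 20 g; origin at the centre of its underside. One of four alike that start in the pot.
- slug2: Copper slug, a block 14 x 14 x 12 mm, 20 g; origin at the centre of its underside. One of four alike that start in the pot.
- slug3: Copper slug, a block 14 x 14 x 12 mm, 20 g; origin at the centre of its underside. One of four alike that start in the pot.
- slug4: Copper slug, a block 14 x 14 x 12 mm, 20 g; origin at the centre of its underside. One of four alike that start in the pot.
- lever: Loose electrode arm on the table to the robot's right, about 0.47 kg (up to 30 percent off, same balance point). Origin on its underside midway between head and tail; x towards the head, z up. Steel square head 30 (x) x 36 x 36 mm at x +85 to +115; aluminium bar 18 wide (y), 14 high, 11 to 25 mm above the underside; round tail boss 24 mm across, 36 high, at x -100.
- lever_balance (a point): Balance point (centre of mass) of the electrode arm: in the bar's middle, 18 mm above the underside, 34 mm from the head's inner face, at lever x +51 mm. Place to grip, across the 18 mm width.
- lever_head (a point): Centre of the underside of the arm's square head (lever x +100 mm). Axes as the lever.
- lever_tail (a point): Centre of the underside of the arm's round tail boss (lever x -100 mm). Axes as the lever.
- saddle_head (a point): Centre of the floor of the channelled saddle, a steel block 50 (x) x 62 (y) mm with two cheeks 12 mm high along x, where the arm's head will sit; 40 mm above the table. Axes as the fixture.
- saddle_tail (a point): Centre of the top of the round steel saddle, 32 mm across, where the arm's tail will sit; 40 mm above the table. 200 mm from the channelled saddle. Axes as the fixture.
- carton: Bystander: open cardboard box 100 x 120 x 50 mm; origin under its centre.
- jar: Bystander: amber glass jar, 56 mm across, 70 mm high; origin under its centre.
- spool: Bystander: red plastic spool, 72 mm across, 46 mm high; origin under its centre.
- driver: Bystander: screwdriver lying on the table beyond the pot handle, to the left; origin under its middle.
Things that resemble listed ones, but are neither listed nor needed, are in the scene too. Leave any black or purple look-alike of the lever alone.

How it is judged (in metres and radians):
On the way, in this order (a step that is already met when the one before it is completed fails the run):
1. the pot is tipped over and all four slugs lie in the tray (value of joint pot above 1 rad and x of slug1 in the frame of tray between -0.056 and 0.056 m and y of slug1 in the frame of tray between -0.072 and 0.072 m and z of slug1 in the frame of tray between -0.005 and 0.03 m and x of slug2 in the frame of tray between -0.056 and 0.056 m and y of slug2 in the frame of tray between -0.072 and 0.072 m and z of slug2 in the frame of tray between -0.005 and 0.03 m and x of slug3 in the frame of tray between -0.056 and 0.056 m and y of slug3 in the frame of tray between -0.072 and 0.072 m and z of slug3 in the frame of tray between -0.005 and 0.03 m and x of slug4 in the frame of tray between -0.056 and 0.056 m and y of slug4 in the frame of tray between -0.072 and 0.072 m and z of slug4 in the frame of tray between -0.005 and 0.03 m), for 0.1 s.
2. the pot is back upright and the slugs are in the tray (value of joint pot below 0.1 rad and x of slug1 in the frame of tray between -0.056 and 0.056 m and y of slug1 in the frame of tray between -0.072 and 0.072 m and z of slug1 in the frame of tray between -0.005 and 0.03 m and x of slug2 in the frame of tray between -0.056 and 0.056 m and y of slug2 in the frame of tray between -0.072 and 0.072 m and z of slug2 in the frame of tray between -0.005 and 0.03 m and x of slug3 in the frame of tray between -0.056 and 0.056 m and y of slug3 in the frame of tray between -0.072 and 0.072 m and z of slug3 in the frame of tray between -0.005 and 0.03 m and x of slug4 in the frame of tray between -0.056 and 0.056 m and y of slug4 in the frame of tray between -0.072 and 0.072 m and z of slug4 in the frame of tray between -0.005 and 0.03 m), for 0.2 s.
At the end, for the whole second after the job is handed in: Slugs in the tray, pot upright (tilt under 0.1 rad). Fingers hold the arm within 22 mm of its balance point; it is still, level within 5 degrees, clear of the fixture; head and tail each within 15 mm sideways of their saddle's centre, undersides 35 to 90 mm above it (all of step 2 and distance between the grasp point and lever_balance below 0.022 m and contact force between the fingers and lever above 1 N and angle between lever's own z axis and vertical below 0.09 rad and horizontal distance between lever_head and saddle_head below 0.015 m and horizontal distance between lever_tail and saddle_tail below 0.015 m and z of lever_head in the frame of saddle_head between 0.035 and 0.09 m and z of lever_tail in the frame of saddle_tail between 0.035 and 0.09 m and contact force between lever and fixture below 0.1 N and linear speed of lever below 0.02 m/s and angular speed of lever below 0.1 rad/s); the arm keeps its last pose, push and grip.
It fails at once if a bystander is pushed or knocked over (distance of any of carton, jar, spool, driver from where it was at the start of the episode above 0.02 m or angle between any of carton, jar, spool's own z axis and vertical above 0.3 rad).
It also fails if it takes over 72 s, if anything falls off the work surface, if the arm or the gripper's body presses on something with over 40 N, if the wrist force passes 120 N, or if a joint passes its speed limit or range.

## Working session

There is one attempt and no reset: what is moved stays moved. The work goes in short steps, Python scripts to look and compute and a tool call to move; the robot and the scene stay as the last step left them, time stands still between calls to the robot, and variables do not carry over. Pictures are saved under pics/ and viewed, at most 10 in all, crops included, and the job is handed in when it is done.

```bash
mkdir -p pics; ls; cat > h.py <<'E'
import numpy as np, cv2, json
from workcell import r, optics, ticket
def snap(n,f):
    m=optics.camera_model(n); im=optics.get_image(n); cv2.imwrite(f'pics/{f}.png',im[:,:,::-1]); 
    np.savez(f'pics/{f}.npz',K=m['camera_matrix'],R=m['R'],t=m['t']); return im,m
def load(f): return np.load(f'pics/{f}.npz')
def ray(m,u,v,z):
    K,R,t=[np.array(m[k]) for k in (('K' if 'K' in m else 'camera_matrix'),'R','t')]
    t=t.ravel(); c=-R.T@t; d=R.T@np.linalg.solve(K,[u,v,1]); return c+d*(z-c[2])/d[2]
def proj(m,X):
    K,R,t=[np.array(m[k]) for k in (('K' if 'K' in m else 'camera_matrix'),'R','t')]
    p=K@(R@np.array(X)+t.ravel()); return p[:2]/p[2]
E
python3 - <<'E'
from h import *
a,_=snap('scene','s0'); b,_=snap('side','d0')
for n in('s0','d0'):
    m=load(n); print(n, -m['R'].T@m['t'].ravel(), m['R'][2])
s=r.observe(); print(s)
E
```

```text
pics
s0 [ 954.87999186  513.50263808 1055.4900216 ] [-0.41316275 -0.45864365 -0.78672902]
d0 [ 370.34579895 -675.18203837  880.02599023] [ 0.09843246  0.61722843 -0.7806024 ]
{'t': 0.1, 'qpos': array([ 1.29010149e+00,  2.64675097e-01,  1.60519034e+00, -9.97319791e-06,
        1.27371280e+00, -3.69332895e-02]), 'dq': array([-0.00042421, -0.00014569, -0.00311858, -0.00091416,  0.0003097 ,
        0.00127435]), 'effort': array([ 5.13396153e-04, -5.03612137e+01, -3.58073115e+01,  7.32243899e-02,
        2.31782009e-02, -6.62860589e-05]), 'position': array([162.74925321, 654.371491  , 202.7398483 ]), 'ee_rot': array([ 1.21577730e-01,  9.92581417e-01, -9.81049233e-04, -1.52300205e-04]), 'ft_force': array([-0.35160601, -0.14875625,  0.44295625]), 'wrist_torque': array([-0.01939742, -0.02118769,  0.01152756]), 'grasp_force': 0.0, 'finger_gap': 88.20712939429954}
```

View pics/s0.png

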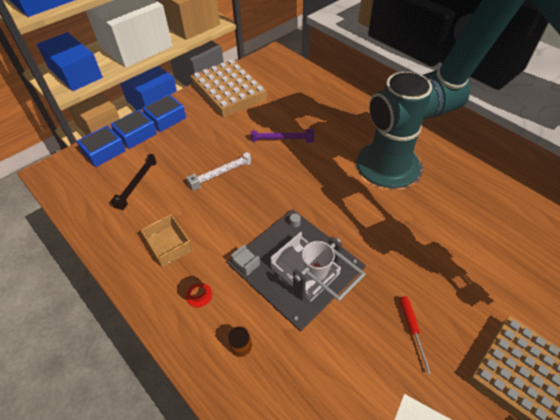

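View pics/d0.png

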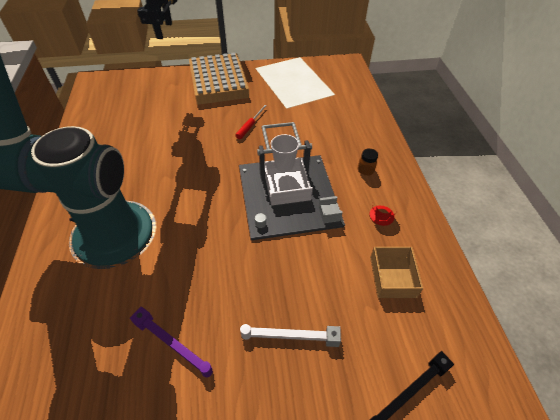

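The scene view shows three lever-like things: black (135,180), silver (220,170) and purple (282,135). The silver one fits, with its aluminium bar and grey steel square head at (194,182) and round tail at (248,159). The fixture is at about (300,268). I'll enlarge crops to confirm and measure.

```bash
python3 - <<'E'
import cv2,numpy as np
s=cv2.imread('pics/s0.png');d=cv2.imread('pics/d0.png')
def c(im,x,y,w,h,k,f):
    o=cv2.resize(im[y:y+h,x:x+w],None,fx=k,fy=k,interpolation=cv2.INTER_CUBIC)
    for i in range(0,w,10):
        cv2.line(o,(i*k,0),(i*k,4 if (x+i)%50 else 12),(0,255,255),1)
        if (x+i)%20==0: cv2.putText(o,str(x+i),(i*k,22),0,.35,(0,255,255),1)
    for i in range(0,h,10):
        cv2.line(o,(0,i*k),(4,i*k),(0,255,255),1)
        if (y+i)%20==0: cv2.putText(o,str(y+i),(6,i*k+4),0,.35,(0,255,255),1)
    return o
A=c(s,220,200,150,130,4,0)
B=c(d,230,110,130,130,4,0)
C1=c(s,180,145,80,50,5,0); C2=c(d,230,310,120,50,3,0)
cv2.imwrite('pics/cA.png',A)
o=np.zeros((600,800,3),np.uint8); o[:520,:520]=B; 
cv2.imwrite('pics/cB.png',o[:520,:520])
o=np.zeros((405,400,3),np.uint8); o[:250,:400]=C1; o[252:402,:360]=C2
cv2.imwrite('pics/cC.png',o)
E
```

```text
(no output)
```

View pics/cA.png

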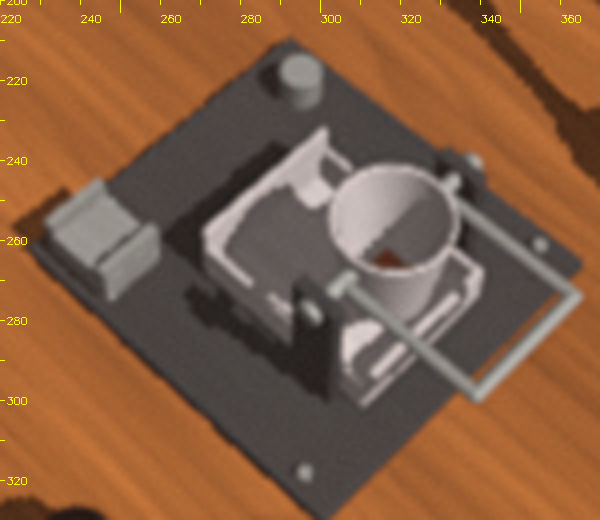

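View pics/cB.png

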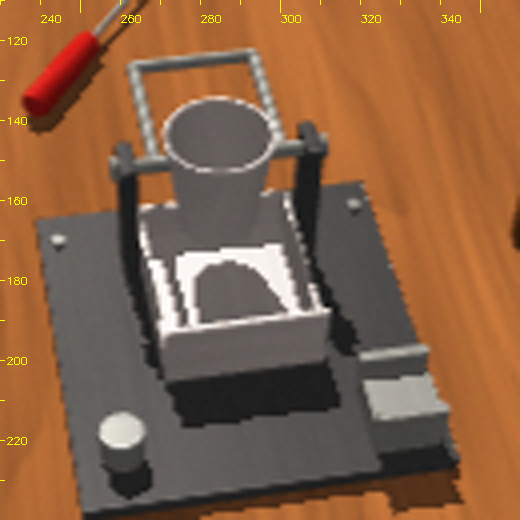

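View pics/cC.png

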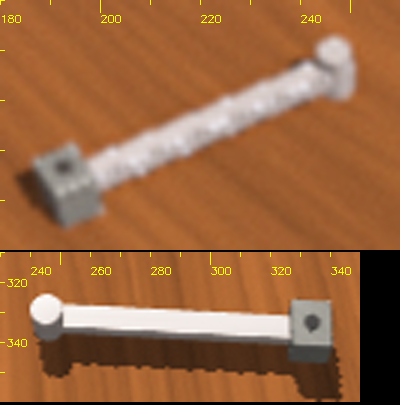

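The crops confirm the silver arm: its steel head hole is at scene (193,178) / side (334,334) and its tail top at scene (246.8,154.6) / side (246,329). They also give the plate corners, handle ends and round saddle. I'll fit the poses now.

```bash
python3 - <<'E'
from h import *
from scipy.optimize import least_squares
S,D=load('s0'),load('d0')
P=[(S,(292.5,210),(-135,-160,12)),(S,(365.5,265.5),(-135,130,12)),(S,(227,260.8),(135,-160,12)),(S,(302.5,329),(135,130,12)),
(S,(365,273.8),(-47,170,120)),(S,(340,299.2),(47,170,120)),(S,(295.2,217.5),(-100,-115,40)),
(D,(239.5,165.5),(-135,130,12)),(D,(320,155.8),(135,130,12)),(D,(251.2,238),(-135,-160,12)),(D,(344.5,224.5),(135,-160,12)),
(D,(263.2,127),(-47,170,120)),(D,(293.8,123.8),(47,170,120)),(D,(260.8,217),(-100,-115,40))]
W=lambda p,X: np.array([p[0]+np.cos(p[2])*X[0]-np.sin(p[2])*X[1],p[1]+np.sin(p[2])*X[0]+np.cos(p[2])*X[1],X[2]])
f=lambda p: np.concatenate([proj(m,W(p,X))-uv for m,uv,X in P])
q=least_squares(f,[520,0,0],loss='soft_l1').x; print('fixture',q,f(q).reshape(-1,2).round(1).tolist())
for n,X in dict(handle=(0,170,120),pivot=(0,60,120),sh=(100,-115,40),st=(-100,-115,40)).items(): print(n,W(q,X).round(1))
for n,a,b in(('head',(193,178),(334,333.7)),('tail',(246.8,154.6),(245.7,329.3))): print(n,ray(S,*a,36).round(1),ray(D,*b,36).round(1))
L=[(S,(193,178),(100,0,36)),(D,(334,333.7),(100,0,36)),(S,(246.8,154.6),(-100,0,36)),(D,(245.7,329.3),(-100,0,36))]
g=lambda p: np.concatenate([proj(m,W(p,X))-uv for m,uv,X in L])
l=least_squares(g,[500,-300,0]).x; print('lever',l,g(l).round(1)); print('bal',W(l,(51,0,18)))
from scipy.spatial.transform import Rotation as Ro
s=r.observe(); print(Ro.from_quat(s['ee_rot']).as_matrix().round(3))
np.savez('poses.npz',fix=q,lev=l)
for n in('carton','jar','spool'):pass
print('carton',ray(S,165,245,0),'driver',ray(S,412,318,10),ray(S,427,370,10),ray(S,404,298,15))
E
```

```text
fixture [5.07753607e+02 8.65856953e+01 4.07674764e-02] [[-0.3, -1.6], [0.7, -0.7], [-0.7, 0.8], [-2.1, 1.3], [-1.7, 0.2], [-1.1, -0.6], [-0.2, -0.1], [-1.1, -1.5], [0.1, -1.6], [-1.0, -0.3], [0.5, -0.4], [-0.5, -0.6], [-1.1, -0.7], [-0.7, -0.1]]
handle [500.8 256.4 120. ]
pivot [505.3 146.5 120. ]
sh [612.4 -24.2  40. ]
st [412.5 -32.4  40. ]
head [ 539.7 -376.5   36. ] [ 542.1 -379.8   36. ]
tail [ 344.1 -339.    36. ] [ 346.6 -342.7   36. ]
lever [ 4.43460985e+02 -3.60293646e+02 -1.88575539e-01] [-1.  -0.1 -0.3 -0.3 -0.7 -0.2 -0.6 -0.4]
bal [ 493.55687068 -369.85410021   18.        ]
[[-0.97   0.241 -0.001]
 [ 0.241  0.97  -0.002]
 [ 0.    -0.002 -1.   ]]
carton [ 742.8969088  -244.30984095    0.        ] driver [402.51703854 395.0003687   10.        ] [484.35676708 499.64432109  10.        ] [374.57056973 346.89319791  15.        ]
```

The rows are not in the units I measure in: shifts go in shares of 0.3 m and turns go in shares of pi/2 rad. I convert before sending: -41 mm / 300 = -0.1367, -32 mm / 300 = -0.1067, -0.142 rad / 1.5708 = -0.0904.

nudge_tcp([
  [45, 0, 0, 0, 0, 0, -0.0904],
  [45, 0, 0, 0, 0, 0, -0.0904],
  [45, -0.1067, -0.1367, 0, 0, 0, 0],
  [45, -0.1067, -0.1367, 0, 0, 0, 0],
  [45, -0.1067, -0.1367, 0, 0, 0, 0],
], grip_n=15)

```text
t: 0.72
position: [264.3, 534.5, 203.2]
ee_rot: [-0.02, 1.0, -0.0, -0.0]
ft_force: [0.2, 0.7, -0.3]
finger_gap: 45.2
grasp_force: 0.0
```

nudge_tcp([
  [45, -0.1067, -0.1367, 0, 0, 0, 0],
  [45, -0.1067, -0.1367, 0, 0, 0, 0],
  [45, -0.1067, -0.1367, 0, 0, 0, 0],
  [45, -0.1067, -0.1367, 0, 0, 0, 0],
  [45, -0.1067, -0.1367, 0, 0, 0, 0],
])

```text
t: 1.35
position: [432.5, 336.0, 203.5]
ee_rot: [-0.02, 1.0, -0.0, -0.0]
ft_force: [0.2, 0.3, -0.4]
finger_gap: 45.1
grasp_force: 0.0
```

nudge_tcp([
  [45, -0.1067, -0.1367, 0, 0, 0, 0],
  [45, -0.1067, -0.1367, 0, 0, 0, 0],
  [45, 0, 0, 0, 0, 0, 0],
])

```text
t: 1.72
position: [500.7, 255.4, 203.4]
ee_rot: [-0.018, 1.0, -0.001, -0.0]
ft_force: [-1.0, 0.4, -0.3]
finger_gap: 45.0
grasp_force: 0.0
```

```bash
cat >> h.py <<'E'
def to(X, yaw=None):
    """tool-axis shift to bring TCP to X"""
    from scipy.spatial.transform import Rotation as Ro
    s=r.observe(); M=Ro.from_quat(s['ee_rot']).as_matrix()
    y=np.arctan2(M[1,1],M[0,1])-np.pi/2
    print('p',s['position'].round(1),'t',round(s['t'],2),'toolshift',(M.T@(np.array(X)-s['position'])).round(1),'yaw',round(y,3),'tilt',M[:2,2].round(3),'F',s['ft_force'].round(1),'gap',round(s['finger_gap'],1),'g',round(s['grasp_force'],1))
E
python3 - <<'E'
from h import *
to([500.8,256.4,101])
im,m=snap('wrist','w1')
for X in ([502.7,209.5,120],[455,254.5,120],[547,258.3,120],[500.8,256.4,120]): print(proj(m,X))
E
```

```text
p [500.7 255.4 203.4] t 1.73 toolshift [-1.000e-01  1.100e+00  1.024e+02] yaw 0.035 tilt [-0.    -0.001] F [-1.   0.4 -0.3] gap 45.0 g 0.0
[235.45221511 205.66997336]
[284.77511137 156.4296694 ]
[285.2578671  250.29948317]
[285.03590919 205.44441986]
```

View pics/w1.png

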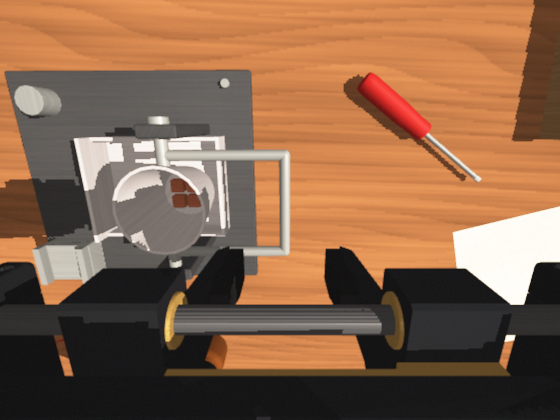

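The wrist view shows the handle bar at column 285, rows 155–251, which matches my predicted projection. Four slugs are visible in the pot. I'll descend and pinch.

Scaled: 40 mm / 300 = 0.1333, 22 mm / 300 = 0.0733.

nudge_tcp([
  [45, 0, 0.0033, 0.1333, 0, 0, 0],
  [45, 0, 0, 0.1333, 0, 0, 0],
  [45, 0, 0, 0.0733, 0, 0, 0],
  [45, 0, 0, 0, 0, 0, 0],
  [4, 0, 0, 0, 0, 0, 0],
], grip_n=15)

```text
t: 2.4
position: [499.2, 260.3, 102.9]
ee_rot: [-0.021, 1.0, 0.0, 0.0]
ft_force: [0.2, -0.1, -0.1]
finger_gap: 37.3
grasp_force: 0.0
```

nudge_tcp([
  [4, 0, 0, 0, 0, 0, 0],
  [4, 0, 0, 0, 0, 0, 0],
  [4, 0, 0, 0, 0, 0, 0],
])

```text
t: 2.78
position: [499.5, 259.4, 102.6]
ee_rot: [-0.02, 1.0, 0.0, 0.001]
ft_force: [-0.8, -0.1, -0.4]
finger_gap: 6.8
grasp_force: 0.0
```

```bash
python3 - <<'E'
from h import *
to([500.8,256.4,101])
c=[256.4-110,120]
import math
pos=[(110*math.cos(a),110*math.sin(a)) for a in np.arange(0,2.31,.1)]
print([(round(b[0]-a[0],1),round(a[1]-b[1],1)) for a,b in zip(pos,pos[1:])])
E
```

```text
p [499.5 259.4 102.6] t 2.77 toolshift [-1.1 -3.   1.6] yaw 0.04 tilt [0.001 0.   ] F [-0.8 -0.1 -0.4] gap 6.8 g 0.0
[(-0.5, -11.0), (-1.6, -10.9), (-2.7, -10.7), (-3.8, -10.3), (-4.8, -9.9), (-5.7, -9.4), (-6.7, -8.8), (-7.5, -8.0), (-8.3, -7.3), (-8.9, -6.4), (-9.5, -5.5), (-10.0, -4.5), (-10.4, -3.5), (-10.7, -2.4), (-10.9, -1.3), (-11.0, -0.2), (-11.0, 0.9), (-10.8, 2.0), (-10.6, 3.0), (-10.2, 4.1), (-9.8, 5.1), (-9.2, 6.0), (-8.6, 6.9)]
```

nudge_tcp([
  [4, 0, 0, 0, 0, 0, 0],
  [4, 0, 0, 0, 0, 0, 0],
])

```text
t: 3.02
position: [499.1, 259.1, 101.9]
ee_rot: [-0.02, 1.0, -0.0, -0.0]
ft_force: [0.6, -0.2, 0.6]
finger_gap: 4.2
grasp_force: 0.0
```

```bash
python3 - <<'E'
from h import *
a,_=snap('wrist','w2');b,_=snap('scene','s2');d,_=snap('side','d2')
o=np.zeros((600,800,3),np.uint8)
o[:300,:400]=cv2.resize(a,(400,300)); o[:300,400:]=cv2.resize(b[210:315,280:420],(400,300),interpolation=2); o[300:,:400]=cv2.resize(d[80:185,220:360],(400,300),interpolation=2)
cv2.imwrite('pics/m2.png',o[:,:,::-1])
E
```

```text
(no output)
```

View pics/m2.png

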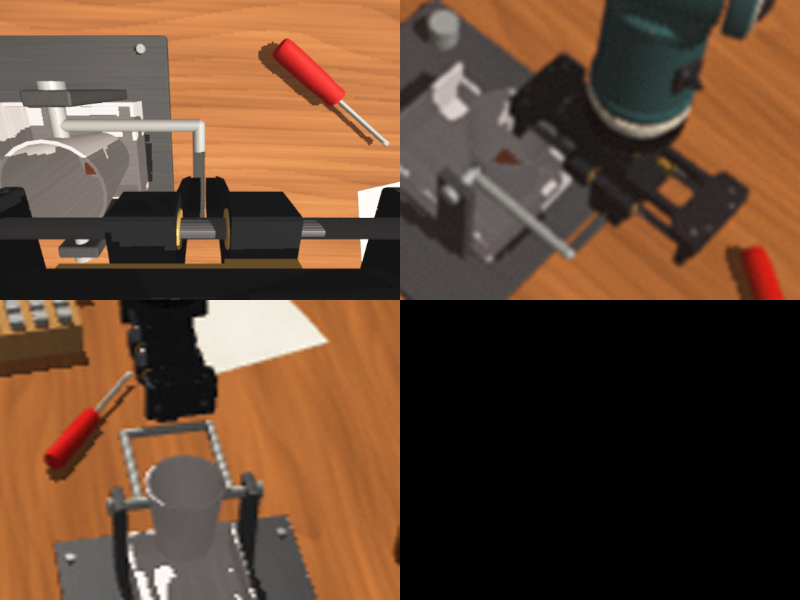

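The montage shows the fingers shut (gap 4 mm). The bar is unobstructed in the side view, so they missed it. I'll check the fingertip projections against the images.

```bash
python3 - <<'E'
from h import *
to([0,0,0]); p=r.observe()['position']
S,D,W=load('s2'),load('d2'),load('w2')
for n,m in(('s',S),('d',D),('w',W)):
    print(n,'TCP',proj(m,p).round(1),'+19',proj(m,p+[0,0,19]).round(1),'+64',proj(m,p+[0,0,64]).round(1),'bar',[proj(m,X).round(1).tolist() for X in([453.9,254.5,120],[500.8,256.4,120],[547.8,258.3,120])])
d=cv2.imread('pics/d2.png')[60:160,230:330];s=cv2.imread('pics/s2.png')[220:320,300:400]
o=np.hstack([cv2.resize(x,(400,400),interpolation=2) for x in(d,s)]); cv2.imwrite('pics/m3.png',o)
E
```

```text
p [499.1 259.2 101.8] t 3.17 toolshift [ 509.1 -238.9  101.9] yaw 0.04 tilt [-0. -0.] F [-0.3  0.4  0.6] gap 3.9 g 0.0
s TCP [351.8 289.8] +19 [352.7 286.2] +64 [355.  277.1] bar [[363.3, 274.0], [351.3, 286.0], [338.8, 298.6]]
d TCP [277.1 128.8] +19 [277.1 124. ] +64 [277.2 112. ] bar [[262.8, 126.4], [277.8, 124.7], [292.7, 123.1]]
w TCP [283.9 239. ] +19 [283.9 250.9] +64 [283.7 292.3] bar [[278.8, 176.7], [279.2, 252.7], [279.6, 318.0]]
```

View pics/m3.png

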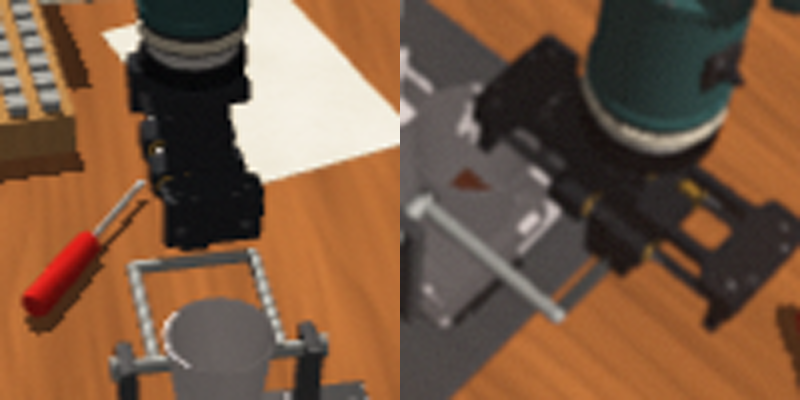

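```bash
python3 - <<'E'
import cv2
d=cv2.imread('pics/d2.png')
print('side R-channel and (R-B)')
for v in range(112,136): print(v,' '.join(f'{int(x[2]):3d}' for x in d[v,260:298]))
w=cv2.imread('pics/w2.png')
print('wrist')
for v in range(220,310,4): print(v,' '.join(f'{int(x[2]):3d}/{int(x[2])-int(x[0]):3d}' for x in w[v,248:322:4]))
E
```

```text
side R-channel and (R-B)
112 126 164 177 127  83 155 177 175 172 183 134  52  17  16  17  15  15  18  15  17  16  17  18  17  19  16  17  17  17  17  15  16  17  17  17  16 163 194
113 170 177 123  82 155 178 179 174 172 181 131  53  17  17  17  15  17  16  17  17  15  16  16  18  18  17  17  17  16  16  15  19  18  16  16  16 161 194
114 182 126  79 152 181 180 179 176 171 180 131  53  17  16  17  16  17  18  16  16  16  14  16  17  17  15  17  16  18  17  15  19  16  15  18 113 178 192
115 127  80  77 158 182 181 178 176 171 176 129  53  16  18  15  18  15  16  18  17  16  14  17  17  16  15  14  15  16  19  29  31  26  20  16 119 178 191
116 123  76 149 176 180 179 179 176 173 175 128  53  17  16  20  21  17  16  17  15  16  16  18  15  17  18  17  16  16  17  29  36  26  17  16 119 178 191
117  84 151 174 177 180 180 177 175 173 174 125  52  16  20  30  36  25  18  16  15  16  16  18  16  15  16  16  15  14  17  17  18  19  17  18 119 177 190
118 154 180 177 176 180 181 178 175 174 172 124  52  18  18  29  27  21  16  16  16  16  17  17  16  17  17  17  16  17  17  17  16  18  18
[... 5562 characters left out ...]
/  8 138/ 84  20/  2  20/ -1  22/  1  20/  0  21/  0  21/ -1  98/ 60  21/ -1
296  50/  6 183/113  30/  6  22/  1  25/  1  25/  1  26/  0  26/  1  68/  6  92/  8 182/116  25/  1  25/  1  26/  2  27/  0  22/ -1  30/  5 101/ 62  29/  6
300  98/ 49 205/125  45/ 18  23/  2  26/  1  25/  0  27/  3  27/  2  89/  8  92/  7 204/126  26/ -1  26/  1  26/  2  25/  1  24/  1  42/ 16 102/ 62  70/ 39
304 150/ 88 207/125  50/ 13  38/  3  37/  4  38/  3  38/  3  38/  2  69/  6  72/  6 151/ 89  37/  2  37/  3  36/  3  37/  2  35/  1  50/ 13  97/ 59  84/ 49
308 193/116 182/102  73/  4  74/  4  73/  4  74/  5  73/  5  72/  4  74/  5  61/  4  74/  5  61/  4  49/  3  50/  3  50/  3  50/  4  49/  3  82/ 40  98/ 59
```

The wrist pixels show the bar (columns 271–286) seen through the finger gap and partly hidden by a finger. In the side view the tips end at about row 122.5, just above the bar. So the tips sit just above the bar, about 3 mm to +y. I'll open, go 3 mm back in y and 16 mm lower, and watch the force.

Scaled: 8 mm / 300 = 0.0267, -2.5 mm / 300 = -0.0083.

nudge_tcp([
  [45, 0, 0, 0, 0, 0, 0],
  [45, 0, -0.0083, 0, 0, 0, 0],
  [45, 0, 0, 0, 0, 0, 0],
  [45, 0, 0, 0, 0, 0, 0],
  [45, 0, 0, 0.0267, 0, 0, 0],
], grip_n=15)

```text
t: 3.8
position: [499.9, 257.0, 94.4]
ee_rot: [-0.02, 1.0, 0.0, 0.001]
ft_force: [-0.2, 0.5, -0.1]
finger_gap: 45.2
grasp_force: 0.0
```

nudge_tcp([
  [45, 0, 0, 0.0267, 0, 0, 0],
  [45, 0, 0, 0, 0, 0, 0],
  [4, 0, 0, 0, 0, 0, 0],
  [4, 0, 0, 0, 0, 0, 0],
  [4, 0, 0, 0, 0, 0, 0],
])

```text
t: 4.42
position: [499.4, 256.8, 86.2]
ee_rot: [-0.02, 1.0, 0.0, 0.0]
ft_force: [0.1, 0.7, -0.2]
finger_gap: 17.0
grasp_force: 0.0
```

nudge_tcp([
  [4, 0, 0, 0, 0, 0, 0],
  [4, 0, 0, 0, 0, 0, 0],
])

```text
t: 4.68
position: [499.4, 255.6, 86.1]
ee_rot: [-0.02, 1.0, -0.001, 0.0]
ft_force: [0.8, -4.8, 2.3]
finger_gap: 9.0
grasp_force: 15.0
```

```bash
python3 - <<'E'
from h import *
to([500.8,256.4,101])
E
```

```text
p [499.4 255.6  86.1] t 4.67 toolshift [ -1.4   0.7 -14.9] yaw 0.041 tilt [ 0.    -0.002] F [ 0.8 -4.8  2.3] gap 9.0 g 15.0
```

Gripped: gap 9 mm, 15 N. Now I'll swing along the arc, checking forces.

Scaled: -16.4 mm / 300 = -0.0547, -16.1 mm / 300 = -0.0537.

nudge_tcp([
  [4, 0, -0.004, -0.0547, 0, 0, 0],
  [4, 0, -0.0123, -0.0537, 0, 0, 0],
  [4, 0, -0.02, -0.051, 0, 0, 0],
])

```text
t: 5.05
position: [499.5, 246.1, 134.8]
ee_rot: [-0.02, 1.0, 0.001, -0.0]
ft_force: [0.3, 0.6, 0.7]
finger_gap: 4.4
grasp_force: 0.0
```

nudge_tcp([
  [4, 0, -0.0273, -0.0477, 0, 0, 0],
  [4, 0, -0.0343, -0.043, 0, 0, 0],
  [4, 0, -0.0403, -0.0373, 0, 0, 0],
])

```text
t: 5.42
position: [501.0, 214.8, 173.3]
ee_rot: [-0.02, 1.0, 0.0, 0.0]
ft_force: [0.4, 0.1, -0.6]
finger_gap: 4.1
grasp_force: 0.0
```

```bash
python3 -c "
from h import *
to([500.8,215,172])"
```

```text
p [501.  214.8 173.3] t 5.42 toolshift [0.2 0.2 1.3] yaw 0.04 tilt [0.001 0.001] F [ 0.4  0.1 -0.6] gap 4.1 g 0.0
```

The bar slipped out, so it was only held by the fingertips. I'll use the body's known size in the earlier side and scene pictures to find the true tool height.

```bash
python3 - <<'E'
from h import *
p=np.array([499.1,259.2,101.8]); D,S,W=load('d2'),load('s2'),load('w2')
c,s=np.cos(.04),np.sin(.04)
def T(x,y,z): return p+[c*x-s*y,s*x+c*y,z]
for off in(0,10,20,30,40):
    print(off,'body side',[proj(D,T(x,-93.5,64+off)).round(1).tolist() for x in(-37.5,37.5)],'tip side',[proj(D,T(x,0,off)).round(1).tolist() for x in(-9,9)],'tip wrist',[proj(W,T(x,y,off)).round(0).tolist() for x in(-9,9) for y in (-2,2)], 'body scene',[proj(S,T(37.5,y,64+off)).round(1).tolist() for y in(-93.5,93.5)])
print(W['R'].round(2).tolist(), (-W['R'].T@W['t'].ravel()-p).round(1),W['K'].tolist())
# compare handle region now vs start
b,_=snap('scene','s3'); a=cv2.imread('pics/s0.png')[:,:,::-1].astype(int)
d=np.abs(b.astype(int)-a).sum(2)
print('bar +x end diff', d[294:304,334:346].mean(), d[285:296,312:336].mean())
s=r.observe(); print(s['t'],s['position'])
E
```

```text
0 body side [[269.9, 133.6], [295.7, 130.7]] tip side [[274.3, 129.1], [279.9, 128.5]] tip wrist [[281.0, 226.0], [287.0, 226.0], [281.0, 251.0], [287.0, 251.0]] body scene [[314.8, 262.9], [377.3, 313.8]]
10 body side [[269.8, 130.8], [295.8, 128.0]] tip side [[274.2, 126.6], [279.9, 126.0]] tip wrist [[281.0, 232.0], [287.0, 232.0], [281.0, 258.0], [287.0, 258.0]] body scene [[315.0, 260.7], [378.0, 311.8]]
20 body side [[269.8, 128.0], [296.0, 125.2]] tip side [[274.2, 124.0], [280.0, 123.4]] tip wrist [[281.0, 238.0], [287.0, 238.0], [281.0, 265.0], [287.0, 265.0]] body scene [[315.2, 258.5], [378.8, 309.9]]
30 body side [[269.7, 125.2], [296.1, 122.4]] tip side [[274.2, 121.5], [280.0, 120.8]] tip wrist [[280.0, 244.0], [287.0, 244.0], [280.0, 273.0], [287.0, 273.0]] body scene [[315.4, 256.2], [379.6, 307.9]]
40 body side [[269.7, 122.3], [296.3, 119.5]] tip side [[274.2, 118.8], [280.0, 118.2]] tip wrist [[280.0, 252.0], [288.0, 252.0], [280.0, 282.0], [288.0, 282.0]] body scene [[315.6, 254.0], [380.3, 305.8]]
[[-0.04, 1.0, -0.0], [0.96, 0.04, 0.29], [0.29, 0.01, -0.96]] [-74.2  -2.8 180.4] [[289.4700711720702, 0.0, 284.0148785015836], [0.0, 289.4700711720702, 210.96031401710786], [0.0, 0.0, 1.0]]
bar +x end diff 12.291666666666666 10.844696969696969
5.475 [501.87669218 213.75609193 174.74295648]
```

All the evidence agrees: relative to the scene, the fingertips sit about 33 mm higher than the reported TCP (wrist tip row 247, side tip row 122.5, bar pinched at its top at z = 86). The pot has fallen back upright. I'll regrasp with the reported TCP at z≈68.

Scaled: 42 mm / 300 = 0.14, 40 mm / 300 = 0.1333.

nudge_tcp([
  [45, 0, 0.14, 0, 0, 0, 0],
  [45, 0, 0, 0, 0, 0, 0],
  [45, 0, 0, 0.1333, 0, 0, 0],
  [45, 0, 0, 0.1333, 0, 0, 0],
  [45, 0, 0, 0, 0, 0, 0],
], grip_n=20)

```text
t: 6.1
position: [495.7, 255.0, 88.3]
ee_rot: [-0.02, 1.0, -0.002, -0.004]
ft_force: [-0.6, 0.4, 0.2]
finger_gap: 44.9
grasp_force: 0.0
```

nudge_tcp([
  [45, 0, 0, 0.0467, 0, 0, 0],
  [45, 0, 0, 0.0433, 0, 0, 0],
  [45, 0, 0, 0, 0, 0, 0],
  [4, 0, 0, 0, 0, 0, 0],
  [4, 0, 0, 0, 0, 0, 0],
])

```text
t: 6.72
position: [499.7, 257.5, 65.8]
ee_rot: [-0.02, 1.0, 0.0, 0.001]
ft_force: [-0.4, 0.6, 0.0]
finger_gap: 26.9
grasp_force: 0.0
```

nudge_tcp([
  [4, 0, 0, 0, 0, 0, 0],
  [4, 0, 0, 0, 0, 0, 0],
  [4, 0, 0, 0, 0, 0, 0],
])

```text
t: 7.1
position: [499.5, 255.5, 65.4]
ee_rot: [-0.02, 1.0, -0.001, 0.0]
ft_force: [-0.5, -5.9, 1.9]
finger_gap: 8.6
grasp_force: 19.5
```

```bash
python3 - <<'E'
from h import *
to([500.8,256.4,68])
E
```

```text
p [499.5 255.5  65.4] t 7.1 toolshift [-1.4  0.8 -2.6] yaw 0.041 tilt [ 0.    -0.003] F [-0.5 -5.9  1.9] gap 8.6 g 19.5
```

nudge_tcp([
  [4, 0, -0.0067, -0.0547, 0, 0, 0],
  [4, 0, -0.0123, -0.0537, 0, 0, 0],
], grip_n=25)

```text
t: 7.35
position: [499.5, 250.3, 98.1]
ee_rot: [-0.02, 1.0, -0.001, -0.0]
ft_force: [4.4, -7.7, -4.3]
finger_gap: 7.9
grasp_force: 25.1
```

nudge_tcp([
  [4, 0, 0, 0, 0, 0, 0],
])

```text
t: 7.48
position: [499.7, 249.8, 99.0]
ee_rot: [-0.02, 1.0, -0.001, 0.0]
ft_force: [2.9, -5.0, -2.6]
finger_gap: 8.0
grasp_force: 24.9
```

Scaled: -15.3 mm / 300 = -0.051, -14.3 mm / 300 = -0.0477.

nudge_tcp([
  [4, 0, -0.0233, -0.051, 0, 0, 0],
  [4, 0, -0.03, -0.0477, 0, 0, 0],
  [4, 0, -0.0343, -0.043, 0, 0, 0],
  [4, 0, -0.0403, -0.0373, 0, 0, 0],
])

```text
t: 7.98
position: [501.0, 210.3, 150.5]
ee_rot: [-0.02, 1.0, -0.002, -0.0]
ft_force: [9.4, -9.6, -18.3]
finger_gap: 6.9
grasp_force: 26.2
```

nudge_tcp([
  [4, 0, -0.0457, -0.0307, 0, 0, 0],
  [4, 0, -0.0493, -0.0237, 0, 0, 0],
  [4, 0, -0.0527, -0.016, 0, 0, 0],
  [4, 0, -0.0543, -0.008, 0, 0, 0],
])

```text
t: 8.48
position: [502.4, 152.1, 172.6]
ee_rot: [-0.02, 1.0, 0.0, -0.001]
ft_force: [7.7, 1.2, -20.8]
finger_gap: 7.4
grasp_force: 26.3
```

```bash
python3 -c "
from h import *
to([504,154,174])"
```

```text
p [502.4 152.1 172.6] t 8.47 toolshift [-1.7  1.8 -1.4] yaw 0.04 tilt [-0.002  0.001] F [  7.7   1.2 -20.8] gap 7.4 g 26.3
```

Scaled: -16.5 mm / 300 = -0.055, -16.3 mm / 300 = -0.0543.

nudge_tcp([
  [4, -0.0033, -0.055, 0.0067, 0, 0, 0],
  [4, 0, -0.0543, 0.0153, 0, 0, 0],
  [4, 0, -0.0523, 0.0183, 0, 0, 0],
])

```text
t: 8.85
position: [504.3, 104.4, 162.8]
ee_rot: [-0.02, 1.0, 0.001, -0.002]
ft_force: [-4.3, 6.1, -6.6]
finger_gap: 7.0
grasp_force: 25.3
```

nudge_tcp([
  [4, 0, -0.0493, 0.0243, 0, 0, 0],
  [4, 0, -0.0453, 0.031, 0, 0, 0],
])

```text
t: 9.1
position: [505.4, 77.0, 145.7]
ee_rot: [-0.02, 1.0, 0.002, -0.002]
ft_force: [-2.8, 8.5, -6.2]
finger_gap: 6.5
grasp_force: 25.3
```

```bash
python3 -c "
from h import *
to([508,77,148])
a,m=snap('wrist','w4');b,_=snap('scene','s4');d,_=snap('side','d4')
o=np.zeros((600,800,3),np.uint8)
o[:300,:400]=cv2.resize(a,(400,300)); o[:300,400:]=cv2.resize(b[200:305,240:380],(400,300),interpolation=2); o[300:,:400]=cv2.resize(d[105:210,220:360],(400,300),interpolation=2)
cv2.imwrite('pics/m4.png',o[:,:,::-1])"
```

```text
p [505.4  77.  145.7] t 9.1 toolshift [-2.6 -0.1 -2.4] yaw 0.04 tilt [-0.004  0.004] F [-2.8  8.5 -6.2] gap 6.5 g 25.3
```

View pics/m4.png

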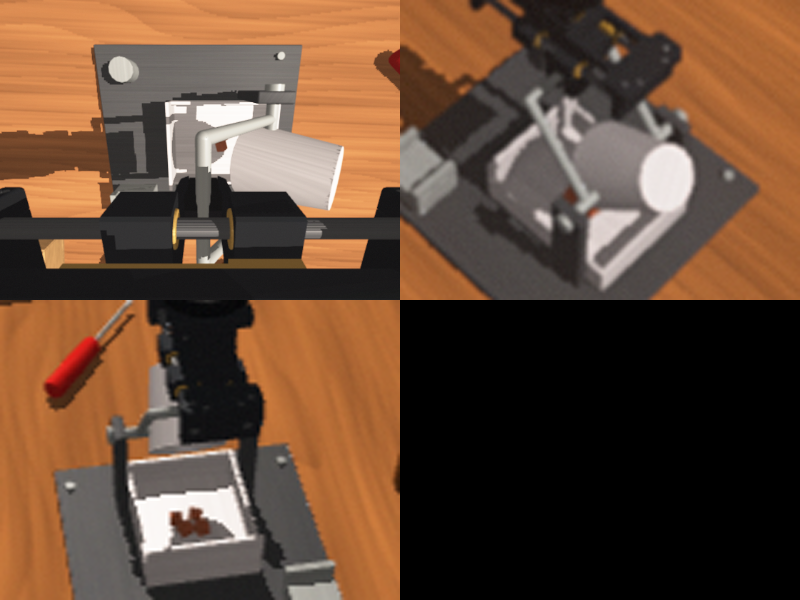

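The pot is tipped to about 2.2 rad. The side view shows a cluster of copper slugs in the tray at about (287,182). I'll push slightly further, wait, and measure the copper area in an enlarged crop.

Scaled: -4 mm / 300 = -0.0133, 3.5 mm / 300 = 0.0117.

nudge_tcp([
  [4, 0, -0.0133, 0.0117, 0, 0, 0],
  [4, 0, 0, 0, 0, 0, 0],
  [4, 0, 0, 0, 0, 0, 0],
  [4, 0, 0, 0, 0, 0, 0],
])

```text
t: 9.75
position: [505.5, 73.2, 142.4]
ee_rot: [-0.02, 1.0, 0.001, -0.002]
ft_force: [-4.6, 4.9, -5.2]
finger_gap: 6.5
grasp_force: 25.2
```

```bash
python3 -c "
from h import *
d,_=snap('side','d5'); c=d[165:205,262:315].astype(int)
m=(c[...,0]>c[...,2]+25)
for r_ in m: print(''.join('#' if x else '.' for x in r_))
"
```

```text
.....................................................
.....................................................
.....................................................
.....................................................
.....................................................
.....................................................
.....................................................
.....................................................
.....................................................
.....................................................
.....................................................
........................#####........................
........................#####........................
........................#####........................
.................####...#####........................
................######..#####........................
................######..######.......................
................########..#####..............
[... 496 characters left out ...]
....................................................
.....................................................
.....................................................
.....................................................
.....................................................
.....................................................
.....................................................
.....................................................
.....................................................
.....................................................
.....................................................
.....................................................
.....................................................
```

Four slug shapes can be made out in the tray. Swinging back.

Scaled: 16.3 mm / 300 = 0.0543, 15.7 mm / 300 = 0.0523.

nudge_tcp([
  [4, 0, 0.0133, -0.0117, 0, 0, 0],
  [4, 0, 0.0453, -0.031, 0, 0, 0],
  [4, 0, 0.0493, -0.0243, 0, 0, 0],
  [4, 0, 0.0523, -0.0183, 0, 0, 0],
  [4, 0, 0.0543, -0.0087, 0, 0, 0],
])

```text
t: 10.42
position: [503.4, 136.4, 169.8]
ee_rot: [-0.02, 1.0, -0.001, -0.002]
ft_force: [-3.2, -0.2, -14.9]
finger_gap: 6.6
grasp_force: 25.9
```

nudge_tcp([
  [4, 0, 0.055, 0, 0, 0, 0],
  [4, 0, 0.0543, 0.008, 0, 0, 0],
  [4, 0, 0.0527, 0.016, 0, 0, 0],
  [4, 0, 0.0493, 0.0237, 0, 0, 0],
])

```text
t: 10.92
position: [502.2, 198.7, 156.8]
ee_rot: [-0.02, 1.0, -0.002, -0.0]
ft_force: [-3.4, -7.0, -8.5]
finger_gap: 7.0
grasp_force: 25.4
```

```bash
python3 -c "
from h import *
to([500.8,200,150])"
```

```text
p [502.2 198.7 156.8] t 10.93 toolshift [1.4 1.3 6.8] yaw 0.041 tilt [-0.001 -0.004] F [-3.4 -7.  -8.5] gap 7.0 g 25.4
```

Scaled: 14.3 mm / 300 = 0.0477, 12.9 mm / 300 = 0.043.

nudge_tcp([
  [4, 0, 0.0423, 0.0307, 0, 0, 0],
  [4, 0, 0.037, 0.0373, 0, 0, 0],
  [4, 0, 0.0343, 0.043, 0, 0, 0],
  [4, 0, 0.0273, 0.0477, 0, 0, 0],
])

```text
t: 11.42
position: [501.1, 242.3, 110.8]
ee_rot: [-0.02, 1.0, -0.0, 0.0]
ft_force: [-6.9, -4.7, -0.7]
finger_gap: 6.1
grasp_force: 25.1
```

nudge_tcp([
  [4, 0, 0.02, 0.051, 0, 0, 0],
  [4, 0, 0.0123, 0.0537, 0, 0, 0],
  [4, 0, 0, 0.0467, 0, 0, 0],
  [4, 0, 0, 0, 0, 0, 0],
])

```text
t: 11.92
position: [501.0, 255.5, 65.6]
ee_rot: [-0.02, 1.0, 0.003, 0.001]
ft_force: [-9.6, 7.1, 0.7]
finger_gap: 6.6
grasp_force: 25.0
```

```bash
python3 -c "
from h import *
to([500.8,256,62])"
```

```text
p [501.  255.5  65.6] t 11.93 toolshift [0.2 0.5 3.6] yaw 0.04 tilt [0.001 0.005] F [-9.6  7.1  0.7] gap 6.6 g 25.0
```

The rows are not in the units I measure in: shifts go in shares of 0.3 m and turns go in shares of pi/2 rad. I convert before sending: 4 mm / 300 = 0.0133.

nudge_tcp([
  [4, 0, 0, 0.0133, 0, 0, 0],
  [4, 0, 0, 0, 0, 0, 0],
  [45, 0, 0, 0, 0, 0, 0],
  [45, 0, 0, 0, 0, 0, 0],
  [45, 0, 0, 0, 0, 0, 0],
])

```text
t: 12.55
position: [502.6, 252.2, 61.3]
ee_rot: [-0.02, 1.0, 0.001, 0.002]
ft_force: [0.0, -0.2, 0.5]
finger_gap: 33.8
grasp_force: 0.0
```

nudge_tcp([
  [45, 0, 0, 0, 0, 0, 0],
  [45, 0, 0, -0.0833, 0, 0, 0],
  [45, 0, 0, -0.1667, 0, 0, 0],
  [45, 0, 0, -0.1667, 0, 0, 0],
  [45, 0, 0, -0.0667, 0, 0, 0],
])

```text
t: 13.18
position: [502.5, 252.1, 208.3]
ee_rot: [-0.02, 1.0, 0.001, 0.003]
ft_force: [0.6, 0.5, 0.3]
finger_gap: 45.2
grasp_force: 0.0
```

```bash
python3 -c "
from h import *
to([493.6,-369.9,210])
b,_=snap('scene','s6'); a=cv2.imread('pics/s0.png')[:,:,::-1].astype(int)
d=np.abs(b.astype(int)-a).sum(2)
print('bar +x end diff', d[294:304,334:346].mean(), d[285:296,312:336].mean())
P=np.load('poses.npz'); print(P['lev'],P['fix'])"
```

```text
p [502.5 252.1 208.3] t 13.18 toolshift [  33.6 -621.2   -3.2] yaw 0.04 tilt [0.006 0.002] F [0.6 0.5 0.3] gap 45.2 g 0.0
bar +x end diff 14.683333333333334 13.321969696969697
[ 4.43460985e+02 -3.60293646e+02 -1.88575539e-01] [5.07753607e+02 8.65856953e+01 4.07674764e-02]
```

Scaled: -56 mm / 300 = -0.1867, 3 mm / 300 = 0.01.

nudge_tcp([
  [60, 0.01, -0.1867, 0, 0, 0, 0],
  [60, 0.01, -0.1867, 0, 0, 0, 0],
  [60, 0.01, -0.1867, 0, 0, 0, 0],
  [60, 0.01, -0.1867, 0, 0, 0, 0],
  [60, 0.01, -0.1867, 0, 0, 0, 0],
])

```text
t: 13.85
position: [495.3, -30.6, 202.4]
ee_rot: [-0.02, 1.0, 0.0, -0.001]
ft_force: [0.3, -0.0, -0.1]
finger_gap: 59.9
grasp_force: 0.0
```

nudge_tcp([
  [60, 0.01, -0.1867, 0, 0, 0, 0],
  [60, 0.01, -0.1867, 0, 0, 0, 0],
  [60, 0.01, -0.1867, 0, 0, 0, 0],
  [60, 0.01, -0.1867, 0, 0, 0, 0],
  [60, 0.01, -0.1867, 0, 0, 0, 0],
])

```text
t: 14.48
position: [491.7, -310.6, 202.1]
ee_rot: [-0.02, 1.0, 0.001, -0.001]
ft_force: [0.9, -0.8, 0.0]
finger_gap: 59.8
grasp_force: 0.0
```

nudge_tcp([
  [60, 0.01, -0.1867, 0, 0, 0, 0],
  [60, 0, 0, 0, 0, 0, 0.0732],
  [60, 0, 0, 0, 0, 0, 0.0726],
  [60, 0, 0, 0, 0, 0, 0],
])

```text
t: 14.98
position: [491.2, -365.0, 202.0]
ee_rot: [0.094, 0.996, 0.001, -0.001]
ft_force: [-0.9, 0.2, 0.4]
finger_gap: 60.0
grasp_force: 0.0
```

```bash
python3 -c "
from h import *
to([493.6,-369.9,60])
im,m=snap('wrist','w7')
P=np.load('poses.npz')['lev'];c,s=np.cos(P[2]),np.sin(P[2])
for X in ((100,0,36),(-100,0,36),(51,0,25),(85,18,36),(85,-18,36)): print(X,proj(m,[P[0]+c*X[0]-s*X[1],P[1]+s*X[0]+c*X[1],X[2]]).round(1))"
```

```text
p [ 491.2 -365.   202. ] t 14.97 toolshift [ -3.8  -4.6 142. ] yaw -0.188 tilt [-0.003  0.002] F [-0.9  0.2  0.4] gap 60.0 g 0.0
(100, 0, 36) [280.3 227.7]
(-100, 0, 36) [279.6  52.3]
(51, 0, 25) [280.2 188.1]
(85, 18, 36) [294.5 216.5]
(85, -18, 36) [265.9 216.5]
```

View pics/w7.png

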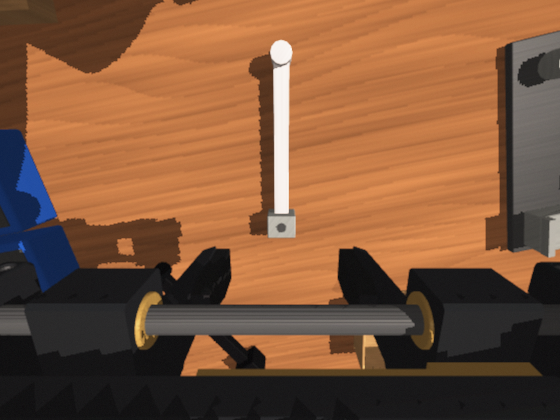

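The wrist view shows the silver arm's hole at (281,227) and tail at (281,52), within 1–2 px of prediction. Descending.

Scaled: 55 mm / 300 = 0.1833, 50 mm / 300 = 0.1667.

nudge_tcp([
  [60, -0.0127, -0.0167, 0.1667, 0, 0, 0],
  [60, 0, 0, 0.1833, 0, 0, 0],
  [60, 0, 0, 0.1833, 0, 0, 0],
  [60, 0, 0, 0.15, 0, 0, 0],
  [60, 0, 0, 0, 0, 0, 0],
])

```text
t: 15.65
position: [491.1, -367.5, -5.5]
ee_rot: [0.093, 0.996, 0.003, -0.004]
ft_force: [-0.3, 0.2, 0.3]
finger_gap: 60.1
grasp_force: 0.0
```

nudge_tcp([
  [60, 0, 0, 0.04, 0, 0, 0],
  [60, 0, 0, 0.02, 0, 0, 0],
  [60, 0, 0, 0, 0, 0, 0],
  [60, 0, 0, 0, 0, 0, 0],
])

```text
t: 16.15
position: [495.7, -371.6, -17.3]
ee_rot: [0.094, 0.996, -0.001, 0.001]
ft_force: [-1.1, 0.5, 0.0]
finger_gap: 59.9
grasp_force: 0.0
```

```bash
python3 -c "
from h import *
to([493.6,-369.9,-28])"
```

```text
p [ 495.7 -371.6  -17.3] t 16.15 toolshift [ 2.4  1.3 10.7] yaw -0.189 tilt [ 0.001 -0.001] F [-1.1  0.5  0. ] gap 59.9 g 0.0
```

TCP now reads −17 mm with no contact, which confirms the offset. I'll go a bit lower and grip.

Scaled: 5 mm / 300 = 0.0167, 4 mm / 300 = 0.0133.

nudge_tcp([
  [60, 0.0067, 0.0033, 0.0167, 0, 0, 0],
  [60, 0, 0, 0.0133, 0, 0, 0],
  [60, 0, 0, 0, 0, 0, 0],
  [4, 0, 0, 0, 0, 0, 0],
  [4, 0, 0, 0, 0, 0, 0],
], grip_n=30)

```text
t: 16.77
position: [493.3, -369.7, -27.4]
ee_rot: [0.094, 0.996, -0.0, 0.0]
ft_force: [-0.2, -0.3, 0.4]
finger_gap: 42.3
grasp_force: 0.0
```

nudge_tcp([
  [4, 0, 0, 0, 0, 0, 0],
  [4, 0, 0, 0, 0, 0, 0],
  [4, 0, 0, 0, 0, 0, 0],
])

```text
t: 17.15
position: [493.3, -369.5, -27.4]
ee_rot: [0.094, 0.996, 0.0, 0.0]
ft_force: [0.5, 0.2, 1.0]
finger_gap: 17.9
grasp_force: 30.0
```

```bash
python3 -c "
from h import *
to([493.6,-369.9,-28]);print(r.observe()['wrist_torque'])"
```

```text
p [ 493.3 -369.5  -27.4] t 17.15 toolshift [-0.4 -0.3  0.6] yaw -0.189 tilt [0. 0.] F [0.5 0.2 1. ] gap 17.9 g 30.0
[ 0.13799008 -0.02399843  0.04312386]
```

Gripped at 17.9 mm. Lift gently and check the load and moment.

Scaled: -30 mm / 300 = -0.1, -16 mm / 300 = -0.0533.

nudge_tcp([
  [4, 0, 0, -0.0267, 0, 0, 0],
  [4, 0, 0, -0.0533, 0, 0, 0],
  [4, 0, 0, -0.1, 0, 0, 0],
  [4, 0, 0, -0.1, 0, 0, 0],
  [4, 0, 0, 0, 0, 0, 0],
], grip_n=45)

```text
t: 17.77
position: [495.6, -371.6, 60.3]
ee_rot: [0.094, 0.996, -0.002, 0.003]
ft_force: [0.4, -1.0, -4.7]
finger_gap: 17.6
grasp_force: 45.0
```

nudge_tcp([
  [4, 0, 0, -0.1333, 0, 0, 0],
  [4, 0, 0, -0.1333, 0, 0, 0],
  [4, 0, 0, 0, 0, 0, 0],
  [4, 0, 0, 0, 0, 0, 0],
])

```text
t: 18.27
position: [492.0, -368.6, 134.0]
ee_rot: [0.094, 0.996, 0.001, -0.001]
ft_force: [-1.2, -0.3, -6.4]
finger_gap: 17.6
grasp_force: 45.0
```

```bash
python3 -c "
from h import *
to([0,0,0]);print(r.observe()['wrist_torque'])
d,_=snap('side','d8'); s,_=snap('scene','s8'); w,m=snap('wrist','w8')
q=r.observe()['position']; 
c,s_=np.cos(-.189),np.sin(-.189)
for n in('d8','s8','w8'):
  for X in((49,0,54-4.6+13),(-151,0,62.4),(34,0,62),(34,18,62),(34,-18,62)): print(n,X,proj(load(n),q+[c*X[0]-s_*X[1],s_*X[0]+c*X[1],X[2]]).round(1))
"
```

```text
p [ 492.  -368.6  134. ] t 18.27 toolshift [552.1 269.5 136.1] yaw -0.189 tilt [-0.003  0.002] F [-1.2 -0.3 -6.4] gap 17.6 g 45.0
[0.06252991 0.05519157 0.01898081]
d8 (49, 0, 62.4) [342.4 302.1]
d8 (-151, 0, 62.4) [238.8 296.9]
d8 (34, 0, 62) [334.6 301.8]
d8 (34, 18, 62) [334.2 293.2]
d8 (34, -18, 62) [335.  310.6]
s8 (49, 0, 62.4) [183.3 141.1]
s8 (-151, 0, 62.4) [242.9 117.2]
s8 (34, 0, 62) [188.  139.4]
s8 (34, 18, 62) [190.5 142.9]
s8 (34, -18, 62) [185.5 135.9]
w8 (49, 0, 62.4) [283.7 374.9]
w8 (-151, 0, 62.4) [ 283.5 -131.9]
w8 (34, 0, 62) [283.7 350.2]
w8 (34, 18, 62) [319.8 350.2]
w8 (34, -18, 62) [247.5 350.3]
```

Scaled: -0.07 rad / 1.5708 = -0.0446.

nudge_tcp([
  [4, 0, 0, 0, 0, 0, -0.0318],
  [4, 0, 0, 0, 0, 0, -0.0382],
  [4, 0, 0, 0, 0, 0, -0.0446],
  [4, 0, 0, 0, 0, 0, -0.0318],
  [4, 0, 0, 0, 0, 0, 0],
])

```text
t: 19.05
position: [492.4, -368.9, 134.6]
ee_rot: [-0.02, 1.0, 0.001, -0.001]
ft_force: [0.5, 0.1, -5.4]
finger_gap: 17.4
grasp_force: 45.0
```

nudge_tcp([
  [4, -0.0133, 0.0567, 0, 0, 0, 0],
  [4, -0.0267, 0.1067, 0, 0, 0, 0],
  [4, -0.0267, 0.1067, 0, 0, 0, 0],
  [4, -0.0267, 0.1067, 0, 0, 0, 0],
  [4, -0.0267, 0.1067, 0, 0, 0, 0],
])

```text
t: 19.68
position: [523.1, -221.0, 136.2]
ee_rot: [-0.02, 1.0, 0.0, -0.0]
ft_force: [1.1, 0.5, -5.9]
finger_gap: 17.4
grasp_force: 45.0
```

nudge_tcp([
  [4, -0.0267, 0.1067, 0, 0, 0, 0],
  [4, -0.0267, 0.1067, 0, 0, 0, 0],
  [4, -0.0267, 0.1067, 0, 0, 0, 0],
  [4, -0.0267, 0.1067, 0, 0, 0, 0],
  [4, -0.02, 0.08, 0, 0, 0, 0],
])

```text
t: 20.3
position: [554.5, -67.3, 136.2]
ee_rot: [-0.021, 1.0, 0.0, -0.0]
ft_force: [0.5, -0.1, -5.7]
finger_gap: 17.7
grasp_force: 45.0
```

nudge_tcp([
  [4, -0.0133, 0.0567, 0, 0, 0, 0],
  [4, 0, 0, 0, 0, 0, 0],
  [4, 0, 0, 0, 0, 0, 0],
])

```text
t: 20.68
position: [558.0, -52.9, 136.4]
ee_rot: [-0.021, 1.0, -0.0, -0.0]
ft_force: [-0.0, -0.6, -5.4]
finger_gap: 17.7
grasp_force: 45.0
```

```bash
python3 -c "
from h import *
to([563.4,-26.2,72.6]);print(r.observe()['wrist_torque'])
"
```

```text
p [558.  -52.9 136.4] t 20.68 toolshift [-6.5 26.5 63.8] yaw 0.041 tilt [-0. -0.] F [-0.  -0.6 -5.4] gap 17.7 g 45.0
[0.05512949 0.0067195  0.05082789]
```

Scaled: 20 mm / 300 = 0.0667, 14 mm / 300 = 0.0467.

nudge_tcp([
  [4, -0.01, 0.0433, 0, 0, 0, 0],
  [4, -0.0117, 0.045, 0.0333, 0, 0, 0],
  [4, 0, 0, 0.0667, 0, 0, 0],
  [4, 0, 0, 0.0667, 0, 0, 0],
  [4, 0, 0, 0.0467, 0, 0, 0],
])

```text
t: 21.3
position: [562.8, -25.3, 70.7]
ee_rot: [-0.021, 1.0, 0.0, -0.001]
ft_force: [0.9, -0.5, -5.0]
finger_gap: 17.3
grasp_force: 45.0
```

nudge_tcp([
  [4, 0, 0, 0, 0, 0, 0],
  [4, 0, 0, 0, 0, 0, 0],
  [4, 0, 0, 0, 0, 0, 0],
  [4, 0, 0, 0, 0, 0, 0],
])

```text
t: 21.8
position: [564.3, -26.0, 73.3]
ee_rot: [-0.021, 1.0, -0.0, 0.001]
ft_force: [-0.1, 1.1, -5.6]
finger_gap: 17.2
grasp_force: 45.0
```

```bash
python3 -c "
from h import *
to([563.4,-26.2,72.6])
d,m=snap('side','d9'); snap('scene','s9')
S=load('s9')
for n,X in dict(headtop=(612.4,-24.2,136),tailtop=(412.5,-32.4,136),headlo=(612.4,-42,100),taillo=(412.5,-44,100)).items(): print(n,'side',proj(m,X).round(1),'scene',proj(S,X).round(1))
g=d[185:240,245:360].astype(int); L=g.mean(2); sat=g[...,0]-g[...,2]
for i in range(0,55): print(185+i,''.join('w' if s>40 else ' .:-=+*#%@'[min(9,int(l//26))] for l,s in zip(L[i],sat[i])))
"
```

```text
p [564.3 -26.   73.3] t 21.8 toolshift [ 0.9 -0.1  0.7] yaw 0.041 tilt [ 0.001 -0.   ] F [-0.1  1.1 -5.6] gap 17.2 g 45.0
headtop side [334.1 184.4] scene [242.3 238.9]
tailtop side [258.9 194.2] scene [295.4 196.8]
headlo side [334.  198.4] scene [239.2 242.5]
taillo side [259.8 206.5] scene [292.5 202.5]
185 ===-======--------:...--#@@@#==@@#--:wwwww:wwwww---====%@@@*--:.  .w:..                         wwwwwwwwwwwwwwwwwww
186 ====-===-=--------:...:-+@@@#==@@#==-wwwww::wwww:---====%@@#---:  w....                         wwwwwwwwwwwwwwwwwww
187 -==------=--------:...:-=@@@#===@@#==-www:---w------=====@@@*=*- .w..                            wwwwwwwwwwwwwwwwww
188 ====-==--==--------:..:--%@@@#==@@#-=----------------+*##@@@@%#=. ...:.                     ..   wwwwwwwwwwwwwwwwww
189 =====-=--=---------:..:--#@@@#==@@
[... 5381 characters left out ...]
-:.--=========--:..................wwwwwwwwwwwwwwwwwwwwwwwwwwwwwwwwwwwwwwwwwwwwwwwwwwwwwwwwwwwwwwwww
235 wwwww-==========--====--:..................wwwwwwwwwwwwwwwwwwwwwwwwwwwwwwwwwwwwwwwwwwwwwwwwwwwwwwwwwwwwwwwwwwwwwwww
236 wwwww-=========--:..................wwwwwwwwwwwwwwwwwwwwwwwwwwwwwwwwwwwwwwwwwwwwwwwwwwwwwwwwwwwwwwwwwwwwwwwwwwwwwww
237 wwwwww===-::.................wwwwwwwwwwwwwwwwwwwwwwwwwwwwwwwwwwwwwwwwwwwwwwwwwwwwwwwwwwwwwwwwwwwwwwwwwwwwwwwwwwwwww
238 wwwwww................wwwwwwwwwwwwwwwwwwwwwwwwwwwwwwwwwwwwwwwwwwwwwwwwwwwwwwwwwwwwwwwwwwwwwwwwwwwwwwwwwwwwwwwwwwwww
239 wwwwww.........wwwwwwwwwwwwwwwwwwwwwwwwwwwwwwwwwwwwwwwwwwwwwwwwwwwwwwwwwwwwwwwwwwwwwwwwwwwwwwwwwwwwwwwwwwwwwwwwwwww
```

The tail top is at side (259,194) against a predicted (258.9,194.2), and the bar slope matches level. One last numeric check of the pot handle and the steadiness before handing in.

Scaled: 0.5 mm / 300 = 0.0017.

nudge_tcp([
  [4, 0.0017, 0, 0, 0, 0, 0],
  [4, 0, 0, 0, 0, 0, 0],
  [4, 0, 0, 0, 0, 0, 0],
  [4, 0, 0, 0, 0, 0, 0],
])

```text
t: 22.4
position: [563.1, -25.9, 72.5]
ee_rot: [-0.021, 1.0, 0.0, -0.0]
ft_force: [-0.7, -0.6, -5.0]
finger_gap: 17.6
grasp_force: 45.0
```

```bash
python3 -c "
from h import *
a=cv2.imread('pics/s0.png'); b=cv2.imread('pics/s9.png')
t=a[262:306,330:372]; R=cv2.matchTemplate(b[250:318,318:384],t,cv2.TM_CCOEFF_NORMED); _,v,_,l=cv2.minMaxLoc(R); print('bar match',round(v,3),'shift',l[0]-12,l[1]-12)
g=b[225:305,265:335].astype(int); m=(g[...,2]>g[...,0]+30); print('copper px scene',m.sum()); 
s=r.observe(); print(s['dq'].round(3),s['grasp_force'],s['wrist_torque'].round(2)); to([563.4,-26.2,72.6])"
```

```text
bar match 0.999 shift 0 0
copper px scene 276
[ 0.003 -0.001 -0.001 -0.     0.001 -0.001] 44.99958367610816 [ 0.01 -0.02  0.01]
p [563.1 -25.9  72.5] t 22.4 toolshift [-0.3 -0.3 -0.1] yaw 0.041 tilt [-0.  0.] F [-0.7 -0.6 -5. ] gap 17.6 g 45.0
```

The handle is exactly back (match 0.999, zero shift) and the arm is still and balanced. Handing in.

```bash
python3 -c "
from workcell import ticket
print(ticket.job_done())"
```

```text
the job is handed in; nothing more can be done
None
```

I tipped the pot, swung it back upright with all four slugs in the tray, and handed the job in at 22.4 s with the electrode arm held level about 6 cm above its saddles; no pass/fail verdict came back.

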